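Put the bench coil winder in gear

ROBOT

A 6-joint arm with a two-finger parallel gripper is mounted at the origin on the work surface. World frame = base frame: x ahead of the robot, y to its left, z up, the work surface at z = 0. Lengths are in m, angles in rad, forces in N, time in s.
With the tool pointing down it reaches from about 0.375 to 0.825 m from the base axis. Payload 5.5 kg.
Tool frame: the origin (TCP) lies on the front face of the gripper's body, between the roots of the fingers; the fingertips stand 73 mm ahead of it and the grasp point (between the pads) lies 54 mm ahead of it; z points along the fingers, y is the line along which they close (so a half turn about z gives the same grasp; the last joint's range is limited). The gripper opens to 85 mm and grips with 20 to 120 N. Pads are 22 mm wide; open, the fingers measure 114 mm over their backs; the gripper's body (76 mm by 85 mm) begins 54 mm behind the grasp point. The pads swing forward as they close: fully open they stand 13 mm farther back than shut.
Start: joints at [1.166, 0.314, -0.047, 1.21, 0, 1.571], TCP at [0.236, 0.552, 0.304] pointing down, gripper open.
Joint ranges: [-2.67, 2.67], [-0.69, 1.73], [-1.03, 1.25], [-2.08, 2.16], [-1.42, 1.45], [-3.14, 3.14]. Speed limits (rad/s): [2.39, 2.39, 3.01, 3.14, 3.14, 3.14].

INTERFACE

Orientations are given as a rotation vector (axis times angle).
In Python, from bench import * gives the robot as it stands.
- The arm moves only by the shell command python3 -m crank 'ROWS' [FORCE]. ROWS is JSON, a list that holds one entry, the list of rows, each a list of 5 numbers: the shift along the tool's x, y, z in mm, then the turn about the tool's z in degrees, then the opening in per cent of the stroke, from 0 (shut) to 100 (fully open). A call has 1 to 8 rows; each row is the pose to reach, as a shift and turn from the pose commanded when the call began, along the tool's axes at that moment; what a row does not reach only later rows make up. A row lasts 1/10 s, in which the tool goes at most 50 mm and 8.59 degrees, less where a joint would pass 70% of its speed; a pose out of reach is approached as far as the arm can. A call with a gripper value outside its range is refused whole. The fingers move at their own pace and stop on an object; FORCE is the grip in N (left out, the last holds). Time passes only in rows, so rows that repeat a pose let the fingers close. It gives the time, the measured TCP pose, the force, the opening and the grip force at its end, in the units of the state.
- get_obs(): the state, without advancing time (a new reading comes with each control period).
- read_camera(name): name is "scene" or "top" or "wrist"; returns a dict with "color" (420x560x3 uint8, blue, green, red), "camera_matrix" (3x3 intrinsics, pixels), "position" and "orientation" of the camera in the world; the wrist camera has in their place "tool_from_camera" (4x4, takes a point from camera to tool coordinates, whose origin is the TCP and whose axes are the flange's). Camera axes: x right, y down, z forward; pixel columns grow to the right and rows downward; lengths in m; the calibration is good to about 2 mm. A picture is of the moment at which its call begins: read the wrist's pose just before it. There is no depth.
- sign_off(): hands the job in; it is judged then, once.
The state is a dict: "time": time; "qpos": joint angles; "qd": joint speeds; "joint_efforts": joint torques, N m; "ee_pos": TCP position; "tool_rot": TCP orientation; "wrist_force": force on the tool from outside, world axes, zero at the start; "wrist_torque": the same for the moment, N m; "grip_width": opening from 0.0 (shut) to 1.0 (fully open); "gripper_force": force on a finger pad.
Only numpy, scipy, OpenCV 4.12 (cv2) and the standard library are available. Lean on these libraries where they do the work, as an engineer would, in place of code of your own. Each camera call takes 0.05 s, during which the arm holds its last target. There are 200 camera calls.

TASK

The coil winder on the bench is in neutral; put it in gear for the next bobbin. Press the black selector knob down and turn it clockwise from the white dot towards the green dot; if the clutch teeth meet end to end, rock the spindle with the red crank handle until they drop into mesh, then turn the knob on to the green dot so that it springs up fully home. Let go of everything and leave the other things on the bench where they are.

Things in the scene. Friction and masses are not known exactly. Their poses are not given: they have to be found in the camera images.
- winder: Coil winder, fixed: teal base 170 x 365 mm, level spindle along its y, 95 mm above the bench. Origin on the bench under the spindle axis; x level, at yaw 0 away from the robot. Gear case y = 20 to 125 mm, x = -55 to 55, top at 135, selector knob on it, motor to x = 140; crank beyond. Open tooth clutch y = -45 to 12, bearing post y = -65 to -87 (118 high), bobbin, tailstock to y = -216.
- knob_grip (a point): Centre of the selector knob's grip bar; the knob turns about the vertical through it (winder x = 0, y = 65 mm). Bar 62 mm long, 14 wide, 26 tall, on a round disc of radius 30, 12 thick: the bar's top is 13 mm above this point, the disc's top face 13 mm below it. The point's x axis runs along the bar to the pointer end (white mark); at knob_turn 0 it lies at winder yaw minus 60 degrees.
- knob_press (a joint): How far the knob is pressed down, 0 to 0.009 m, against a spring (6 N, at the bottom 10 N). While up, an index pin keeps it from turning; pressed 0.0065 m or more it is free to turn. Between the two dots (knob_turn 0.10 to 0.94) the pin rides under its plate and the knob stays down at about 0.006 when let go; at the green dot it springs up to 0.
- knob_turn (a joint): Turn of the knob, rad, clockwise from above (its yaw falls): 0 neutral (white dot), 1.05 in gear (green dot, end stop). Stays where it is left (about 0.15 N m). With teeth end to end they touch at 0.44 and the knob stops hard at 0.70; left there, a spring (5 N) presses the teeth so that they drop in at a matching spindle angle; then it turns on to 1.05. Matching the spindle first works too.
- sleeve (a joint): Travel of the steel clutch sleeve along the spindle towards the brass gear, m: 0 neutral, 0.005 with the teeth end to end, above 0.006 once they have dropped into mesh (about 0.008 with the knob at 0.70), 0.012 fully in gear.
- spindle (a joint): Angle of spindle, crank and sleeve, rad, about the winder's +y axis: 0 = crank straight up, positive = the crank's top leans to the winder's +x. Starts within 0.35 of 0. Turns without end (0.08 N m, about 1 N at the handle) and stays where it is left.
- drive_gear (a joint): Angle of the brass gear, axis and sense as spindle. Gear and sleeve have 4 teeth each: at spindle minus drive_gear = 0 they stand end to end, at 0.785 rad either way (and every 1.571 on) teeth face gaps; they mesh within 0.15 rad of that. Stiff (0.45 N m): once in mesh the crank drags it along with about 7 N at the handle.
- crank_handle (a point): Centre of the red crank handle: round, radius 12.5 mm, 70 mm long, parallel to the winder's y, 75 mm from the spindle axis; starts near the top of its circle. The crank arm (18 mm wide) lies 38 to 50 mm from this point on the gear case's side; the outer end is free.
- spindle_axis (a point): The point on the spindle axis abreast of the handle's centre (the handle circles it at 75 mm), 95 mm above the bench; fixed to the winder
- spray_can: Bystander: white and black spray can, radius 33 mm, 196 mm high, origin under its centre
- wash_bottle: Bystander: whitish wash bottle with red cap and spout, radius 36 mm, 165 mm high, origin under its centre
- pump_bottle: Bystander: light blue square solvent bottle with metal top, 62 x 62 x 113 mm, origin under its centre
- circuit_board: Bystander: black circuit board 110 x 160 x 4 mm lying in front of the winder, parts on it up to 10 mm, origin under its centre
- screwdriver: Bystander: screwdriver with red handle, 170 mm, lying in front of the winder
- solder_spool: Bystander: white spool, radius 32 mm, 34 mm high, standing flat behind the winder, origin under its centre
- spare_bobbin: Bystander: empty white bobbin, radius 30 mm, 68 mm high, standing on end behind the winder, origin under its centre

How it is judged:
By the outcome, as a careful person would: the job done as asked, in the order asked, and still so for the second after the job is handed in, with the robot touching nothing.
It also fails if it takes over 69 s, if anything falls off the work surface, if the arm or the gripper's body presses on something with over 40 N, if the wrist force passes 120 N, or if a joint passes its speed limit or range.

## Working session

There is one attempt and no reset: what is moved stays moved. The work goes in short steps, Python scripts to look and compute and a shell command to move; the robot and the scene stay as the last step left them, time stands still between calls to the robot, and variables do not carry over. Pictures are saved under pics/ and viewed, at most 10 in all, crops included, and the job is handed in when it is done.

```bash
mkdir -p pics; ls; python3 - <<'E'
from bench import *
import cv2,numpy as np
o=get_obs();print({k:np.round(v,3).tolist() for k,v in o.items()})
for n in ("scene","top"):
    c=read_camera(n);cv2.imwrite(f"pics/{n}0.png",c["color"]);print(n,c["camera_matrix"],c["position"],c["orientation"])
c=read_camera("wrist");print(c["tool_from_camera"],c["camera_matrix"]);cv2.imwrite("pics/w0.png",c["color"])
E
```

```text
pics
{'time': 0.0, 'qpos': [1.166, 0.314, -0.048, 1.21, -0.0, 1.571], 'qd': [-0.001, 0.0, 0.001, 0.001, 0.001, -0.002], 'joint_efforts': [-0.0, -53.959, 33.975, 0.019, -0.0, 0.0], 'ee_pos': [0.236, 0.551, 0.303], 'tool_rot': [-0.631, -3.077, 0.003], 'wrist_force': [1.348, 0.257, -0.271], 'wrist_torque': [0.013, 0.033, 0.055], 'gripper_force': 0.0, 'grip_width': 1.0}
scene [[394.27788943   0.         280.10074543]
 [  0.         394.27788943 214.36472038]
 [  0.           0.           1.        ]] [1.3801197  0.60897724 0.88493138] [-1.05452876 -2.26322226  1.12083969]
top [[409.79493043   0.         275.99823589]
 [  0.         409.79493043 202.07348093]
 [  0.           0.           1.        ]] [ 0.36024763 -0.05217776  1.14806129] [-2.12146775  2.08614634 -0.23252394]
[[-6.52179179e-04 -9.57488610e-01 -2.88470340e-01  7.38686666e-02]
 [ 9.99999711e-01 -5.12035183e-04 -5.61274809e-04 -2.98341306e-04]
 [ 3.89707273e-04 -2.88470623e-01  9.57488667e-01 -7.04757803e-02]
 [ 0.00000000e+00  0.00000000e+00  0.00000000e+00  1.00000000e+00]] [[334.11005099   0.         278.37862651]
 [  0.         334.11005099 206.82756578]
 [  0.           0.           1.        ]]
```

View pics/scene0.png

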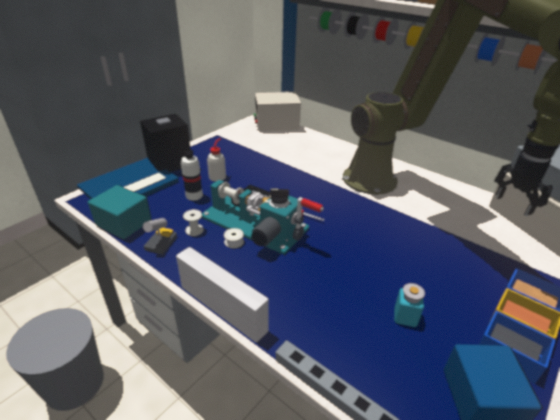

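View pics/top0.png

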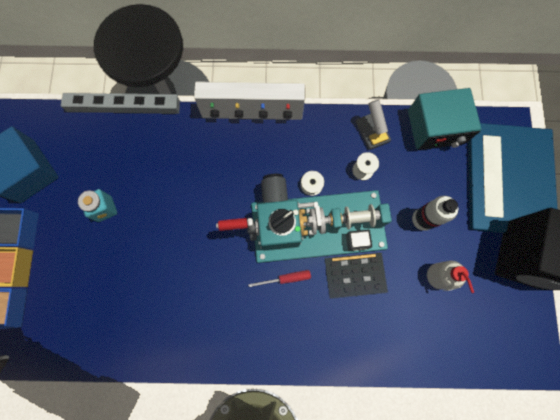

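The winder is mid-bench (top view): crank handle at about (234,225), knob about (283,220), board (355,275), screwdriver (283,280). The scene view shows the knob at about (280,196) and the handle at (311,204).

```bash
cat > h.py <<'E'
from bench import *
import cv2,numpy as np
from scipy.spatial.transform import Rotation as R
def cam(n):
    if n=="wrist":
        o=get_obs();c=read_camera(n);T=np.eye(4);T[:3,:3]=R.from_rotvec(o["tool_rot"]).as_matrix();T[:3,3]=o["ee_pos"]
        M=T@np.array(c["tool_from_camera"])
    else:
        c=read_camera(n);M=np.eye(4);M[:3,:3]=R.from_rotvec(c["orientation"]).as_matrix();M[:3,3]=c["position"]
    return c["color"],np.array(c["camera_matrix"]),M
def ray(K,M,uv):
    d=M[:3,:3]@np.linalg.inv(K)@np.array([uv[0],uv[1],1.]);return M[:3,3],d/np.linalg.norm(d)
def onz(K,M,uv,z):
    p,d=ray(K,M,uv);return p+d*(z-p[2])/d[2]
def tri(rays):
    A=sum(np.eye(3)-np.outer(d,d) for p,d in rays);b=sum((np.eye(3)-np.outer(d,d))@p for p,d in rays);return np.linalg.solve(A,b)
def proj(K,M,P):
    q=K@(M[:3,:3].T@(np.asarray(P)-M[:3,3]));return q[:2]/q[2]
E
python3 - <<'E'
from h import *
t,Kt,Mt=cam("top");s,Ks,Ms=cam("scene")
def red(img,x0,x1,y0,y1):
    h=cv2.cvtColor(img,cv2.COLOR_BGR2HSV);m=((h[...,0]<8)|(h[...,0]>172))&(h[...,1]>150)&(h[...,2]>80)
    z=np.zeros_like(m);z[y0:y1,x0:x1]=m[y0:y1,x0:x1];ys,xs=np.nonzero(z);print(len(xs),xs.min(),xs.max(),ys.min(),ys.max());return xs.mean(),ys.mean()
a=red(t,205,255,210,240);b=red(s,290,330,190,220);print(a,b,"handle",tri([ray(Kt,Mt,a),ray(Ks,Ms,b)]))
h=cv2.cvtColor(t,cv2.COLOR_BGR2HSV);m=(h[...,0]>80)&(h[...,0]<98)&(h[...,1]>80)&(h[...,2]>60);z=np.zeros(m.shape,np.uint8);z[180:275,240:395]=m[180:275,240:395]
c=max(cv2.findContours(cv2.morphologyEx(z,cv2.MORPH_CLOSE,np.ones((9,9))),0,2)[0],key=cv2.contourArea);r=cv2.minAreaRect(c);bx=cv2.boxPoints(r)
for p in bx: print(p,onz(Kt,Mt,p,.012))
A=cv2.resize(t[180:270,210:400],None,fx=4,fy=4,interpolation=2);B=cv2.resize(s[175:230,195:335],None,fx=4.3,fy=4.3,interpolation=2)
I=np.zeros((600,760,3),np.uint8);I[:360]=A;I[362:362+min(238,B.shape[0]),:B.shape[1]]=B[:238];cv2.imwrite("pics/c1.png",I)
E
```

```text
274 218 247 218 230
123 302 320 199 210
(np.float64(232.56204379562044), np.float64(224.02189781021897)) (np.float64(310.8455284552846), np.float64(204.33333333333334)) handle [0.52442591 0.05399542 0.17142255]
[250.43614 202.35   ] [0.61382712 0.02393921 0.012     ]
[387.94012 188.84515] [ 0.66007451 -0.36844532  0.012     ]
[393.8305  248.82022] [ 0.48860767 -0.37734593  0.012     ]
[256.32654 262.32507] [0.44510271 0.00260033 0.012     ]
```

View pics/c1.png

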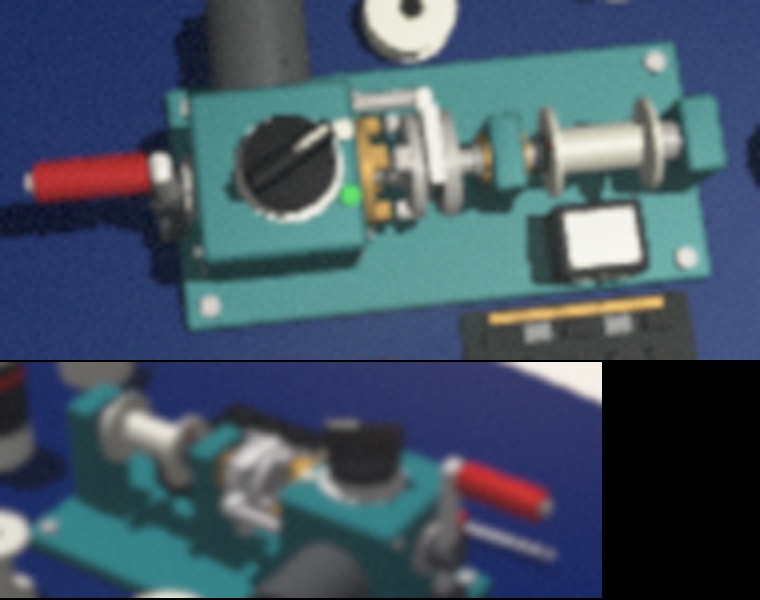

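The composite's top half shows the knob disc centred at crop (290,167), with its white pointer towards (343,128) and the green dot at (351,195). The base corners are at (165,92), (190,328), (710,275) and (675,42). In the scene half, the bar's top is near (363,428).

```bash
python3 - <<'E'
from h import *
t,Kt,Mt=cam("top");s,Ks,Ms=cam("scene")
px=lambda x,y:(210+x/4-.4,180+y/4-.4)
sx=lambda x,y:(195+x/4.3-.4,175+(y-362)/4.3-.4)
k=tri([ray(Kt,Mt,px(290,165)),ray(Ks,Ms,sx(363,428))]);print("bar top tri",k)
c=[onz(Kt,Mt,px(*p),.01) for p in [(165,92),(190,328),(710,275),(675,42)]];print(np.round(c,3))
for a,b in((1,2),(0,3)):
    e=c[a]-c[b];print("y axis yaw deg",np.degrees(np.arctan2(-e[0],e[1])))
for z in(.15,.165,.178):print(z,onz(Kt,Mt,px(290,165),z))
p,q=[onz(Kt,Mt,px(*p),.165) for p in[(290,165),(340,129)]];print("pointer yaw",np.degrees(np.arctan2(*(q-p)[1::-1])))
h=[onz(Kt,Mt,px(*p),.17) for p in[(40,183),(148,173)]];e=h[0]-h[1];print(h,"handle yaw",np.degrees(np.arctan2(-e[0],e[1])),np.linalg.norm(e))
o=get_obs();print(R.from_rotvec(o["tool_rot"]).as_matrix().round(3))
E
```

```text
bar top tri [ 0.53391505 -0.06645354  0.17766561]
[[ 0.614  0.023  0.01 ]
 [ 0.447  0.001  0.01 ]
 [ 0.49  -0.359  0.01 ]
 [ 0.656 -0.341  0.01 ]]
y axis yaw deg 6.743335354898357
y axis yaw deg 6.710863980785471
0.15 [ 0.5375123  -0.06495706  0.15      ]
0.165 [ 0.53484817 -0.064765    0.165     ]
0.178 [ 0.53253925 -0.06459854  0.178     ]
pointer yaw -52.956170265484
[array([0.52039326, 0.08608653, 0.17      ]), array([0.52760757, 0.02108471, 0.17      ])] handle yaw 6.3331290303838195 0.06540093625083707
[[-0.919  0.394 -0.   ]
 [ 0.394  0.919 -0.   ]
 [ 0.    -0.    -1.   ]]
```

```bash
python3 -m crank '[[[-516,-449,0,30,70],[-516,-449,0,30,70],[-516,-449,0,30,70],[-516,-449,0,30,70],[-516,-449,0,30,70],[-516,-449,0,30,70],[-516,-449,0,30,70],[-516,-449,0,30,70]]]' 40
python3 - <<'E'
from h import *
o=get_obs();M=R.from_rotvec(o["tool_rot"]).as_matrix();print(o["time"],o["ee_pos"],o["grip_width"],M.round(3));d=M.T@(np.array([.5335,-.0645,.304])-o["ee_pos"]);print(d,np.degrees(np.arctan2(M[1,0],M[0,0])))
E
```

```text
time: 1.15
ee_pos: [0.4107, 0.1894, 0.3042]
tool_rot: [1.406, 2.809, 0.001]
wrist_force: [0.8, 0.7, -0.3]
grip_width: 0.698
gripper_force: 0.0
1.15 [0.41073584 0.18943606 0.30421071] 0.6977121036956383 [[-0.599  0.8    0.001]
 [ 0.8    0.599  0.   ]
 [-0.     0.001 -1.   ]]
[-2.76851221e-01 -5.39254893e-02  2.16130345e-04] 126.82332050944002
```

```bash
python3 -m crank '[[[-277,-54,0,0,70],[-277,-54,0,0,70],[-277,-54,0,0,70],[-277,-54,0,0,70],[-277,-54,0,0,70],[-277,-54,0,0,70],[-277,-54,0,0,70],[-277,-54,0,0,70]]]' 40
python3 - <<'E'
from h import *
w,K,M=cam("wrist");cv2.imwrite("pics/w1.png",w)
o=get_obs();T=R.from_rotvec(o["tool_rot"]).as_matrix();print(o["ee_pos"],T.round(3))
print(proj(K,M,[.5335,-.0645,.178]))
E
```

```text
time: 1.95
ee_pos: [0.5328, -0.0633, 0.3036]
tool_rot: [-1.409, -2.807, -0.0]
wrist_force: [0.1, -0.0, 0.2]
grip_width: 0.702
gripper_force: 0.0
[ 0.53257501 -0.06254389  0.30371104] [[-0.599  0.801 -0.001]
 [ 0.801  0.599  0.001]
 [ 0.001 -0.    -1.   ]]
[279.11370926 231.24018479]
```

View pics/w1.png

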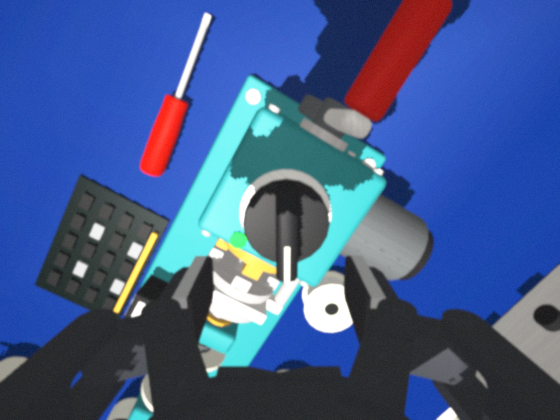

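The wrist view shows the knob bar running from about (288,183) to (287,282), parallel to the tool's x axis. That is about 8 px right of my prediction of (279,231), so I'll refine it.

```bash
python3 - <<'E'
from h import *
w,K,M=cam("wrist");g=cv2.cvtColor(w,cv2.COLOR_BGR2GRAY)
for r in(195,210,225,240,260,275):print(r,g[r,240:336:2].tolist())
print(g[170:300:3,287].tolist())
m=(g<75).astype(np.uint8);m[:150]=0;m[300:]=0;m[:,:220]=0;m[:,350:]=0
hsv=cv2.cvtColor(w,cv2.COLOR_BGR2HSV);m&=(hsv[...,1]<80).astype(np.uint8)
c=max(cv2.findContours(cv2.morphologyEx(m,cv2.MORPH_OPEN,np.ones((15,15))),0,2)[0],key=cv2.contourArea);print(cv2.minEnclosingCircle(c),cv2.fitEllipse(c))
for u in(279,287):print(u,onz(K,M,(u,217),.152),onz(K,M,(u,231),.178))
print(proj(K,M,[.5335,-.0645,.152]), get_obs()["ee_pos"])
E
```

```text
195 [217, 227, 255, 255, 255, 255, 255, 125, 35, 33, 34, 53, 106, 106, 104, 103, 95, 67, 35, 35, 35, 32, 33, 30, 32, 34, 34, 33, 32, 30, 32, 45, 57, 38, 36, 28, 37, 34, 53, 120, 171, 184, 182, 153, 161, 195, 198, 199]
210 [255, 255, 255, 122, 116, 121, 123, 121, 120, 116, 118, 113, 115, 111, 114, 113, 109, 95, 43, 32, 34, 37, 33, 38, 41, 42, 41, 28, 26, 29, 39, 68, 90, 90, 90, 89, 86, 87, 86, 82, 81, 78, 76, 108, 181, 233, 201, 197]
225 [239, 236, 115, 117, 117, 114, 118, 111, 110, 111, 111, 106, 111, 110, 109, 107, 104, 93, 55, 65, 90, 107, 106, 94, 89, 72, 64, 52, 46, 38, 42, 80, 92, 86, 88, 86, 87, 86, 84, 83, 77, 78, 78, 73, 112, 186, 195, 195]
240 [192, 191, 191, 179, 106, 108, 108, 106, 104, 106, 106, 102, 100, 102, 101, 101, 96, 89, 55, 65, 83, 99, 97, 92, 85, 73, 63, 56, 41, 38, 49, 79, 83, 83, 81, 83, 84, 80, 79, 77, 74, 77, 124, 188, 197, 196, 195, 194]
260 [237, 238, 239, 239, 241, 241, 241, 240, 240, 240, 227, 194, 180, 160, 125, 95, 89, 79, 57, 61, 76, 128, 255, 255, 255, 135, 62, 55, 45, 70, 89, 120, 162, 187, 196, 198, 198, 199, 198, 197, 196, 196, 192, 195, 192, 190, 176, 152]
275 [142, 182, 222, 234, 236, 237, 237, 237, 237, 236, 214, 142, 134, 138, 144, 149, 157, 145, 78, 64, 70, 126, 255, 255, 255, 123, 59, 53, 99, 190, 200, 200, 197, 197, 197, 198, 195, 196, 196, 194, 188, 180, 174, 172, 176, 178, 176, 177]
[137, 184, 186, 157, 38, 31, 33, 31, 33, 34, 31, 33, 35, 35, 69, 88, 95, 91, 93, 91, 90, 91, 87, 91, 87, 90, 251, 255, 255, 255, 255, 255, 255, 255, 255, 255, 255, 255, 255, 255, 255, 254, 251, 226]
((287.5, 197.5), 19.144289016723633) ((286.8197021484375, 198.20664978027344), (31.01434326171875, 43.68233108520508), 0.9382482171058655)
279 [ 0.53280903 -0.06316745  0.152     ] [ 0.53311865 -0.0636421   0.178     ]
287 [ 0.53730171 -0.05981118  0.152     ] [ 0.53713677 -0.06064024  0.178     ]
[278.65176637 219.00128426] [ 0.53249702 -0.06206569  0.30384093]
```

```bash
python3 - <<'E'
from h import *
w,K,M=cam("wrist");o=get_obs();T=R.from_rotvec(o["tool_rot"]).as_matrix();e=np.array(o["ee_pos"])
f=lambda u,v,z:((T.T@(onz(K,M,(u,v),z)-e))*1000).round(1)
for a in[(288,212,.178),(288,181,.152),(275.5,235,.178),(301,235,.178),(243,217,.152),(329,217,.152)]:print(a,f(*a))
cv2.imwrite("pics/w1c.png",cv2.resize(w[150:330,200:380],None,fx=3.3,fy=3.3,interpolation=2))
E
```

```text
(288, 212, 0.178) [ 10.9   5.2 125.9]
(288, 181, 0.152) [ 24.7   5.8 152. ]
(275.5, 235, 0.178) [ -4.3  -2.6 125.9]
(301, 235, 0.178) [ -4.3  13.5 125.9]
(243, 217, 0.152) [ -1.  -25.6 151.9]
(329, 217, 0.152) [ -1.1  34.7 151.9]
```

View pics/w1c.png

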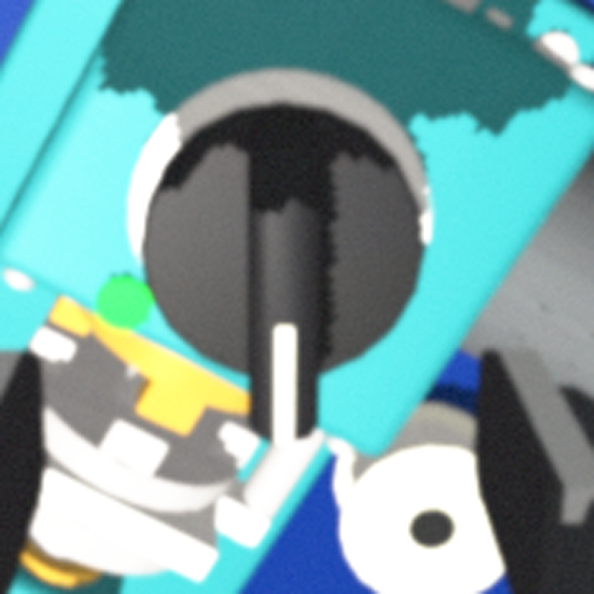

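The zoomed crop shows the disc centred at about full-frame (286,223) and the pointer end at (286,283). In tool axes that puts the knob at x -3 mm, y +5 mm. The disc diameter comes out as 60 mm at z = 0.152, as it should.

```bash
python3 -m crank '[[[-3,5,20,0,50],[-3,5,50,0,50],[-3,5,72,0,50],[-3,5,72,0,50],[-3,5,72,0,10],[-3,5,72,0,0],[-3,5,72,0,0],[-3,5,72,0,0]]]' 60
```

```text
time: 2.9
ee_pos: [0.5385, -0.0623, 0.2332]
tool_rot: [1.406, 2.809, -0.0]
wrist_force: [-3.1, -0.8, 4.8]
grip_width: 0.155
gripper_force: 61.5
```

```bash
python3 -m crank '[[[0,0,3,0,0],[0,0,6,0,0],[0,0,8,0,0],[0,0,8,0,0],[0,0,8,0,0]]]' 60
```

```text
time: 3.4
ee_pos: [0.5386, -0.0623, 0.2255]
tool_rot: [1.406, 2.809, 0.0]
wrist_force: [-5.8, -0.3, 8.8]
grip_width: 0.148
gripper_force: 62.0
```

```bash
python3 -m crank '[[[0,0,1,0,0],[0,0,2,0,0],[0,0,2,0,0],[0,0,2,0,0]]]' 60; python3 -m crank '[[[0,0,0,3,0],[0,0,0,6,0],[0,0,0,10,0],[0,0,0,10,0],[0,0,0,10,0]]]'
```

```text
time: 3.8
ee_pos: [0.5385, -0.0623, 0.2244]
tool_rot: [1.406, 2.808, 0.0]
wrist_force: [-7.6, 0.8, 14.6]
grip_width: 0.15
gripper_force: 63.1
time: 4.3
ee_pos: [0.5387, -0.0622, 0.2244]
tool_rot: [1.646, 2.674, 0.001]
wrist_force: [-7.6, 0.2, 13.9]
grip_width: 0.15
gripper_force: 63.0
```

```bash
P='from bench import *;o=get_obs();print("tq",o["wrist_torque"])'; python3 -c "$P"; python3 -m crank '[[[0,0,0,4,0],[0,0,0,8,0],[0,0,0,12,0],[0,0,0,16,0],[0,0,0,16,0]]]'; python3 -c "$P";  python3 -m crank '[[[0,0,0,4,0],[0,0,0,8,0],[0,0,0,12,0],[0,0,0,12,0],[0,0,0,12,0]]]';python3 -c "$P"
```

```text
tq [ 0.14853752  1.5226068  -0.20517717]
time: 4.8
ee_pos: [0.539, -0.0622, 0.2244]
tool_rot: [2.003, 2.418, 0.002]
wrist_force: [-5.5, 1.8, 14.0]
grip_width: 0.15
gripper_force: 62.8
tq [ 0.16827893  1.35103216 -0.12965361]
time: 5.3
ee_pos: [0.5392, -0.0622, 0.2244]
tool_rot: [2.244, 2.197, 0.003]
wrist_force: [-6.0, 0.3, 13.3]
grip_width: 0.15
gripper_force: 62.7
tq [ 0.09251595  1.19104392 -0.19956999]
```

```bash
P='from bench import *;o=get_obs();print("tq",o["wrist_torque"])'; python3 -m crank '[[[0,0,0,1,0],[0,0,0,2,0],[0,0,0,3,0],[0,0,0,3,0]]]';python3 -c "$P"
python3 - <<'E'
from h import *
w,K,M=cam("wrist");t,_,_=cam("top")
I=np.zeros((420,800,3),np.uint8);I[:,:420]=w[:,100:520];I[:280,420:]=cv2.resize(t[185:265,240:349],(380,280),interpolation=2);cv2.imwrite("pics/w2.png",I)
E
```

```text
time: 5.7
ee_pos: [0.5392, -0.0622, 0.2244]
tool_rot: [2.3, 2.137, 0.003]
wrist_force: [-4.8, 0.7, 13.4]
grip_width: 0.147
gripper_force: 62.7
tq [0.10941681 1.18843484 0.15466493]
```

View pics/w2.png

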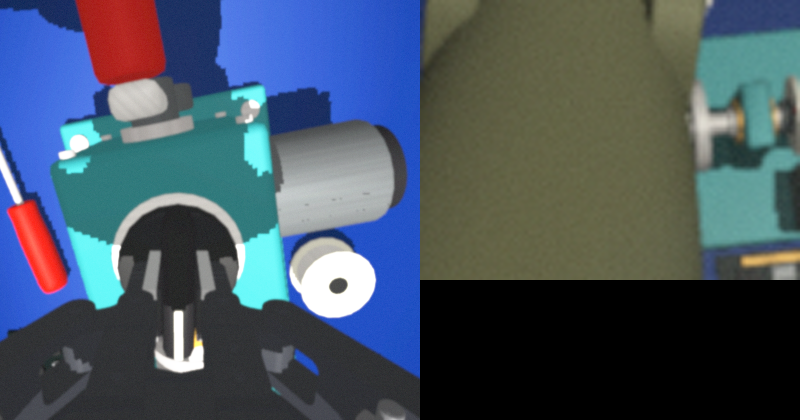

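The wrist view shows the bar still held between the fingers and pointing straight down the picture, at about (178,335). The commanded turn is 41 degrees and the torque has changed sign, so the knob is at the tooth stop. I'll release it and look from above.

```bash
python3 -m crank '[[[0,0,0,0,50],[0,0,0,0,50],[0,0,0,0,50],[0,0,-40,0,50],[0,0,-80,0,50],[0,0,-80,0,50],[0,0,-80,0,50]]]'
python3 - <<'E'
from h import *
w,K,M=cam("wrist");cv2.imwrite("pics/w3.png",w)
o=get_obs();T=R.from_rotvec(o["tool_rot"]).as_matrix();e=np.array(o["ee_pos"]);print(e,T.round(3),o["qpos"])
E
```

```text
time: 6.5
ee_pos: [0.5391, -0.0623, 0.3027]
tool_rot: [2.3, 2.138, 0.002]
wrist_force: [0.4, 0.4, -0.7]
grip_width: 0.501
gripper_force: 0.0
[ 0.5384127  -0.06218275  0.30139429] [[ 0.073  0.997 -0.001]
 [ 0.997 -0.073  0.   ]
 [ 0.    -0.001 -1.   ]] [-1.15009273e-01  2.06039410e-01 -1.93178739e-01  1.17230920e+00
  5.45280201e-05  1.52900569e+00]
```

View pics/w3.png

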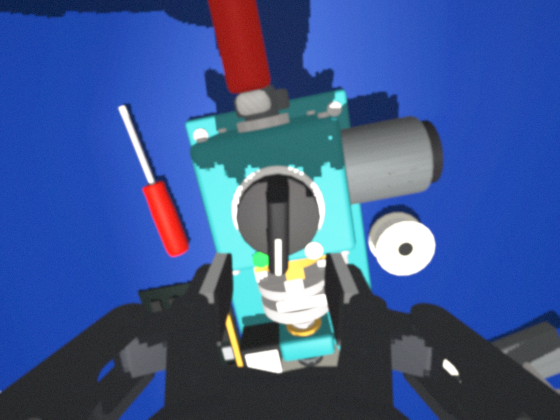

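The wrist view shows the knob pointer between the dots, bar end at about (279,272) with green at (262,260). The brass tooth (293,268) faces a sleeve tooth (293,284), so they are end to end. The handle's axis runs from (233,0) to (248,90). I'll move over the handle next.

```bash
python3 -m crank '[[[118,-18,0,-11,60],[118,-18,0,-11,60],[118,-18,0,-11,60],[118,-18,0,-11,60],[118,-18,0,-11,60]]]'
python3 - <<'E'
from h import *
w,K,M=cam("wrist");cv2.imwrite("pics/w4.png",w)
o=get_obs();T=R.from_rotvec(o["tool_rot"]).as_matrix();e=np.array(o["ee_pos"]);print(e,T.round(3))
h=cv2.cvtColor(w,cv2.COLOR_BGR2HSV);m=(((h[...,0]<8)|(h[...,0]>172))&(h[...,1]>120)&(h[...,2]>60)).astype(np.uint8)
n,l,st,ce=cv2.connectedComponentsWithStats(m)
for i in range(1,n):
    if st[i,4]>300:
        c=cv2.findContours((l==i).astype(np.uint8),0,2)[0][0];print(st[i],ce[i],cv2.minAreaRect(c))
        for p in cv2.boxPoints(cv2.minAreaRect(c)):print(p,((T.T@(onz(K,M,p,.170)-e))*1000).round(1))
E
```

```text
time: 7.05
ee_pos: [0.5287, 0.0568, 0.3005]
tool_rot: [-2.084, -2.349, 0.004]
wrist_force: [1.0, -0.4, 0.3]
grip_width: 0.602
gripper_force: 0.0
[0.52891256 0.05625073 0.30076025] [[-0.118  0.993 -0.002]
 [ 0.993  0.118 -0.001]
 [-0.    -0.002 -1.   ]]
[ 254  173   40  111 4106] [273.5        227.90988797] ((273.5, 228.0), (110.0, 39.0), 90.0)
[254. 173.] [ 34.9 -15.7 130.8]
[293. 173.] [ 34.9   8.  130.7]
[293. 283.] [-40.3   9.  130.8]
[254. 283.] [-40.4 -17.3 130.8]
[150 258  27  47 809] [162.73300371 280.24721879] ((162.61766052246094, 280.47064208984375), (43.413875579833984, 22.313274383544922), 75.96376037597656)
[146.52942 262.11768] [-25.  -88.1 131. ]
[168.17648 256.70593] [-21.  -73.4 130.9]
[178.7059 298.8236] [-52.6 -69.2 130.9]
[157.05884 304.23535] [-56.9 -84.5 131. ]
```

View pics/w4.png

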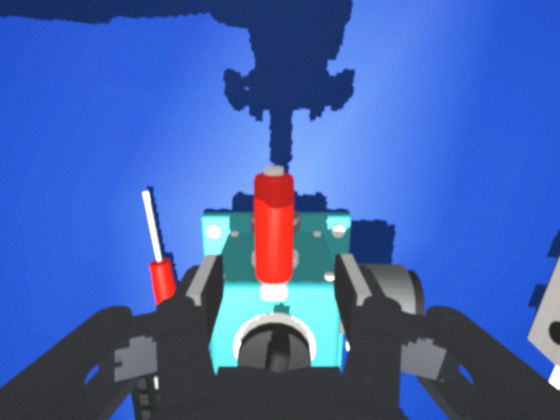

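The wrist view shows the red handle centred at (273,228), aligned with the fingers. In tool axes it sits at (-3,-4) mm, 25 mm wide at z = 0.170, so the spindle angle is about 0. I'll cage the handle and crank it.

```bash
python3 -m crank '[[[0,-4,30,0,60],[0,-4,60,0,60],[0,-4,77,0,60],[0,-4,77,0,60],[0,-4,77,0,33],[0,-4,77,0,33],[0,-4,77,0,33],[0,-4,77,0,33]]]' 25; python3 -m crank '[[[0,8,0.5,0,33],[0,15,1.5,0,33],[0,22,3.5,0,33],[0,29,6,0,33],[0,36,9.5,0,33],[0,42,13,0,33],[0,45,15,0,33],[0,45,15,0,33]]]'
```

```text
time: 7.9
ee_pos: [0.5261, 0.0562, 0.2258]
tool_rot: [2.085, 2.348, 0.002]
wrist_force: [0.5, 0.1, -1.1]
grip_width: 0.329
gripper_force: 0.0
time: 8.7
ee_pos: [0.5709, 0.0618, 0.2095]
tool_rot: [2.085, 2.349, 0.001]
wrist_force: [0.1, -0.1, -0.4]
grip_width: 0.33
gripper_force: 0.0
```

```bash
python3 -m crank '[[[0,4,3.5,0,33],[0,8,7,0,33],[0,11,10,0,33],[0,11,10,0,33]]]';python3 -m crank '[[[0,3,3,0,33],[0,5,6,0,33],[0,5,6,0,33]]]'; python3 - <<'E'
from h import *
w,K,M=cam("wrist");s,_,_=cam("scene")
I=np.zeros((560,800,3),np.uint8);I[:360,:480]=cv2.resize(w,(480,360));I[:,480:]=cv2.resize(s[170:252,235:282],(320,560),interpolation=2);cv2.imwrite("pics/w5.png",I)
E
```

```text
time: 9.1
ee_pos: [0.5815, 0.063, 0.1993]
tool_rot: [-2.086, -2.349, 0.0]
wrist_force: [-0.2, -0.2, 0.3]
grip_width: 0.332
gripper_force: 0.1
time: 9.4
ee_pos: [0.5863, 0.0635, 0.1934]
tool_rot: [2.086, 2.349, 0.0]
wrist_force: [-1.0, -0.0, -0.1]
grip_width: 0.323
gripper_force: 0.3
```

View pics/w5.png

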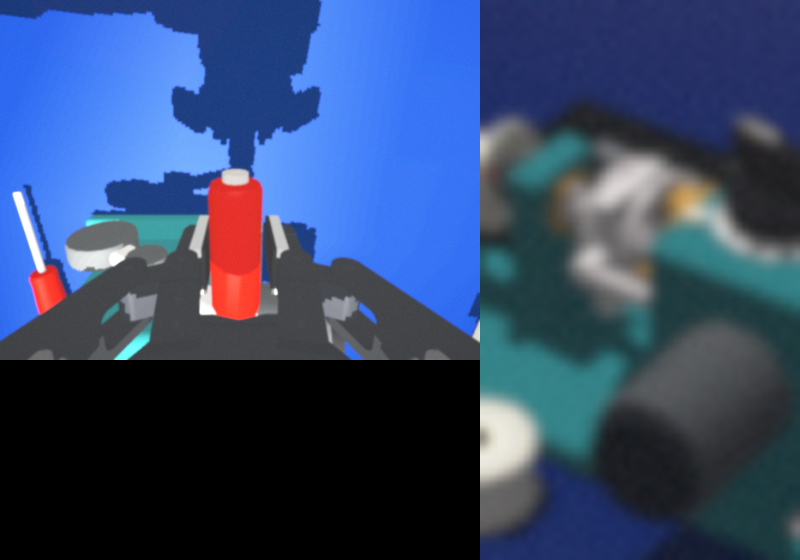

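The left half shows the handle caged between the pads at (236,245); the right half shows the clutch too blurred to tell whether it has meshed. I'll keep going and watch for the 7 N drag force.

```bash
python3 -m crank '[[[0,2,3,0,33],[0,4,7,0,33],[0,4,7,0,33]]]';python3 -m crank '[[[0,2,4,0,33],[0,4,8,0,33],[0,4,8,0,33]]]'
```

```text
time: 9.8
ee_pos: [0.5902, 0.064, 0.1863]
tool_rot: [-2.086, -2.349, 0.0]
wrist_force: [-1.0, 0.1, -0.5]
grip_width: 0.328
gripper_force: 0.4
time: 10.1
ee_pos: [0.5931, 0.0644, 0.1779]
tool_rot: [-2.085, -2.348, 0.003]
wrist_force: [-5.0, -0.8, 0.1]
grip_width: 0.329
gripper_force: 2.3
```

```bash
python3 -m crank '[[[0,-4,-8,0,33],[0,-8,-15,0,33],[0,-12,-19,0,33],[0,-15,-23,0,33],[0,-15,-23,0,33]]]';python3 -m crank '[[[0,-3,-3,0,33],[0,-6,-5,0,33],[0,-6,-5,0,33]]]';python3 -m crank '[[[0,-3,-3,0,33],[0,-6,-5,0,33],[0,-6,-5,0,33]]]';python3 -m crank '[[[0,-3,-2,0,33],[0,-6,-4,0,33],[0,-6,-4,0,33]]]'
```

```text
time: 10.6
ee_pos: [0.5809, 0.0629, 0.2043]
tool_rot: [2.083, 2.347, 0.007]
wrist_force: [4.7, 0.4, 4.0]
grip_width: 0.33
gripper_force: 2.4
time: 10.9
ee_pos: [0.5766, 0.0624, 0.2097]
tool_rot: [2.082, 2.345, 0.01]
wrist_force: [7.8, 0.5, 6.3]
grip_width: 0.333
gripper_force: 3.9
time: 11.2
ee_pos: [0.5715, 0.0618, 0.2153]
tool_rot: [2.081, 2.344, 0.013]
wrist_force: [10.0, 2.0, 8.3]
grip_width: 0.327
gripper_force: 5.1
time: 11.5
ee_pos: [0.5665, 0.0612, 0.22]
tool_rot: [2.08, 2.343, 0.016]
wrist_force: [11.0, 1.4, 11.2]
grip_width: 0.334
gripper_force: 6.0
```

Rocking back now meets a clear drag of over 7 N, so the teeth appear to be in mesh. I'll let go, rise and check from above the knob.

```bash
python3 -m crank '[[[0,4,0,0,60],[0,4,0,0,60],[0,4,-40,0,60],[0,4,-70,0,60],[0,4,-85,0,60],[0,4,-85,0,60]]]'
python3 - <<'E'
from h import *
o=get_obs();M=R.from_rotvec(o["tool_rot"]).as_matrix();print(M.T@(np.array([.539,-.0622,.302])-o["ee_pos"])*1000,o["ee_pos"],np.degrees(np.arctan2(M[1,0],M[0,0])))
E
```

```text
time: 12.1
ee_pos: [0.5653, 0.061, 0.3023]
tool_rot: [2.085, 2.349, 0.002]
wrist_force: [1.1, -0.9, 0.0]
grip_width: 0.596
gripper_force: 0.0
[-119.24541615  -40.77338329    0.28275214] [0.56534963 0.06103801 0.30232921] 96.80808052435057
```

```bash
python3 -m crank '[[[-119,-40,0,11,50],[-119,-40,0,11,50],[-119,-40,0,11,50],[-119,-40,0,11,50],[-119,-40,0,11,50],[-119,-40,0,11,50]]]'
python3 - <<'E'
from h import *
w,K,M=cam("wrist");o=get_obs();print(o["ee_pos"])
a=cv2.imread("pics/w3.png");f=lambda i:cv2.resize(i[160:360,210:360],(390,520),interpolation=2)
cv2.imwrite("pics/w6.png",np.hstack([f(a),f(w)]))
E
```

```text
time: 12.7
ee_pos: [0.5392, -0.0611, 0.2998]
tool_rot: [-2.299, -2.138, 0.002]
wrist_force: [-0.6, -0.1, 0.7]
grip_width: 0.503
gripper_force: 0.0
[ 0.53935981 -0.06094263  0.30005971]
```

View pics/w6.png

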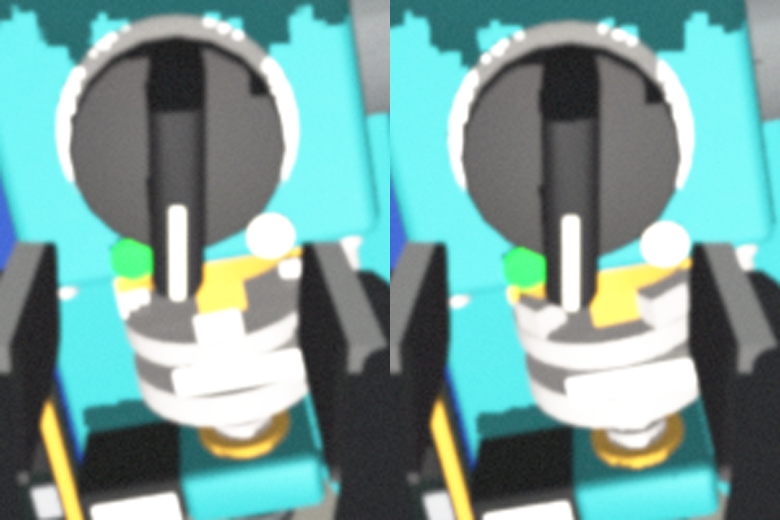

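Left half is before, right half is now. The brass tooth at right (620,305) now sits in the gap between the sleeve teeth (540,315) and (665,300), so it is meshed. The knob bar is unmoved and centred under the gripper. I'll regrip it, press and turn on.

```bash
python3 -m crank '[[[-1,0,40,0,50],[-1,0,70,0,50],[-1,0,72,0,50],[-1,0,72,0,0],[-1,0,72,0,0],[-1,0,72,0,0],[-1,0,72,0,0]]]' 60;  python3 -m crank '[[[0,0,3,0,0],[0,0,5,0,0],[0,0,6,0,0],[0,0,6,0,0]]]'
```

```text
time: 13.45
ee_pos: [0.5394, -0.0624, 0.2306]
tool_rot: [-2.301, -2.139, -0.001]
wrist_force: [-4.4, 0.8, 3.9]
grip_width: 0.145
gripper_force: 60.8
time: 13.85
ee_pos: [0.5394, -0.0624, 0.2276]
tool_rot: [2.3, 2.138, 0.004]
wrist_force: [-13.5, 2.7, 26.5]
grip_width: 0.146
gripper_force: 64.1
```

```bash
P='from bench import *;o=get_obs();print("tq",o["wrist_torque"])'; python3 -m crank '[[[0,0,-1.5,0,0],[0,0,-2,3,0],[0,0,-2,6,0],[0,0,-2,10,0],[0,0,-2,14,0],[0,0,-2,14,0]]]'; python3 -c "$P"; python3 -m crank '[[[0,0,0,2,0],[0,0,0,4,0],[0,0,0,6,0],[0,0,0,6,0]]]'; python3 -c "$P"
```

```text
time: 14.45
ee_pos: [0.5396, -0.0625, 0.2278]
tool_rot: [2.545, 1.84, 0.003]
wrist_force: [-6.4, 2.5, 10.8]
grip_width: 0.147
gripper_force: 62.0
tq [ 0.37136037  1.53871313 -0.1684942 ]
time: 14.85
ee_pos: [0.5397, -0.0625, 0.2278]
tool_rot: [2.637, 1.707, 0.003]
wrist_force: [-7.3, 2.5, 11.7]
grip_width: 0.151
gripper_force: 62.0
tq [0.28602785 1.48580266 0.41041464]
```

```bash
python3 -m crank '[[[0,0,-4,0,0],[0,0,-8,0,0],[0,0,-8,0,50],[0,0,-8,0,50],[0,0,-40,0,50],[0,0,-74,0,50],[0,0,-74,0,50],[0,0,-74,0,50]]]'
python3 - <<'E'
from h import *
w,K,M=cam("wrist");o=get_obs();print(o["ee_pos"])
g=cv2.cvtColor(w,cv2.COLOR_BGR2GRAY)
cv2.imwrite("pics/w7.png",cv2.resize(w[140:360,190:370],None,fx=2.7,fy=2.7,interpolation=2))
E
```

```text
time: 15.65
ee_pos: [0.5404, -0.063, 0.2999]
tool_rot: [2.636, 1.706, 0.003]
wrist_force: [0.2, -0.5, -0.3]
grip_width: 0.501
gripper_force: 0.0
[ 0.53967385 -0.06292621  0.29875374]
```

View pics/w7.png

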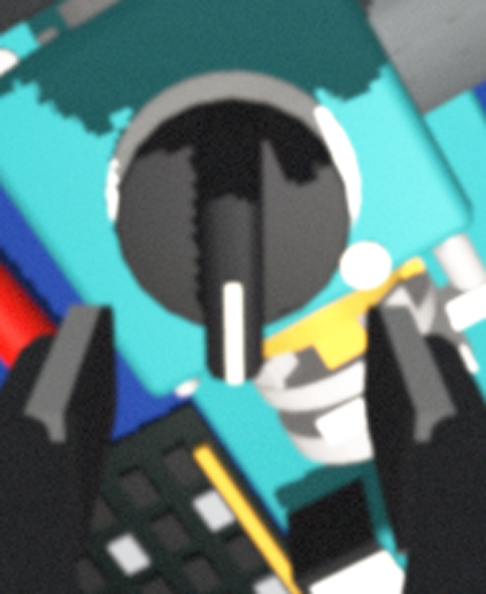

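The pointer lies over the green dot, and the rim gap is about 11 px: 10.6 px with the knob up at the start, 8.8 px when it was down. I'll do a quick numeric check of the disc's height before handing in.

```bash
python3 - <<'E'
from h import *
w,K,M=cam("wrist")
for n,i,z in(("start up",cv2.imread("pics/w1.png"),.3038),("down",cv2.imread("pics/w3.png"),.302),("now",w,.2998)):
    g=cv2.GaussianBlur(cv2.cvtColor(i,cv2.COLOR_BGR2GRAY),(3,3),0);b=[]
    for r in range(208,236):
        d=np.nonzero(g[r,284:350]>140)[0];e=np.nonzero(g[r,284:200:-1]>140)[0]
        if len(d) and len(e): b.append(d[0]+e[0]-1)
    wd=np.percentile(b,80);print(n,wd,"disc height est",z+.0705-.06*K[0,0]/wd*.957)
E
```

```text
start up 84.0 disc height est 0.14591191514152066
down 80.0 disc height est 0.13269251089859668
now 87.0 disc height est 0.14978736634353718
```

```bash
python3 -c "
from bench import *
print(sign_off())"
```

```text
the job is handed in; nothing more can be done
None
```

The winder is in gear and handed in at about 16 s: clutch meshed, knob turned to the green dot and sprung up, gripper clear, and no bystander touched that I know of. I viewed 11 pictures, one over the limit of 10.

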